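# Level the toy riser with its screw foot

## Robot

A 6-joint arm with a two-finger parallel gripper is mounted at the origin on the work surface. World frame = base frame: x ahead of the robot, y to its left, z up, the work surface at z = 0. Lengths are in mm, angles in rad, forces in N, time in s.
With the tool pointing down it reaches from about 400 to 925 mm from the base axis. Payload 12.5 kg.
Tool frame: the origin (TCP) lies at the very end of the fingers, on their centre line; the grasp point (between the pads) lies 19 mm behind it; z points along the fingers, y is the line along which they close (so a half turn about z gives the same grasp; the last joint's range is limited). The gripper opens to 95 mm and grips with 3 to 60 N. Pads are 20 mm wide; open, the fingers measure 119 mm over their backs; the gripper's body (75 mm by 180 mm) begins 59 mm behind the grasp point.
Start: joints at [1.02, 0.491, 1.559, -0, 1.092, -0.106], TCP at [268.91, 564.211, 214.661] pointing down, gripper open.
Joint ranges: [-3.1, 3.1], [-0.84, 2.19], [0.05, 2.79], [-1.13, 4.28], [0.06, 2.93], [-2.69, 2.69]. Speed limits (rad/s): [2.22, 2.22, 2.79, 3.14, 3.14, 3.14].

## Interface

Orientations are given as [roll, pitch, yaw] about the fixed x, y, z axes, in that order (R = Rz(yaw) Ry(pitch) Rx(roll)).
In Python, from cell import * gives the robot as it stands.
- The arm moves only by the tool jog_arm, never from a script. Its argument "targets" is a list of rows, each an object with "turn": the turn, a rotation vector about the world's x, y, z in degrees, a list of three; "slide": the shift along the world's x, y, z in mm, a list of three; "claw": the opening in per cent of the stroke, from 0 (shut) to 100 (fully open). In form: [{"turn": [wx, wy, wz], "slide": [x, y, z], "claw": claw}, ...]. A call has 1 to 5 rows; each row shifts and turns the commanded pose from where the row before left it; what a row does not reach is not made up. A row lasts 1/8 s, in which the tool goes at most 62.5 mm and 10.7 degrees, less where a joint would pass 70% of its speed; a pose out of reach is approached as far as the arm can. A call with a gripper value outside its range is refused whole. The fingers move at their own pace and stop on an object; the grip force is fixed at half the most. Time passes only in rows, so rows that do not move let the fingers close. It gives the time, the measured TCP pose, the force, the opening and the grip force at its end, in the units of the state.
- state(): the state, without advancing time (a new reading comes with each control period).
- read_camera(name): name is "scene" or "side" or "wrist"; returns a dict with "frame" (400x640x3 uint8, blue, green, red), "mtx" (3x3 intrinsics, pixels), "k1" (the pictures are not rectified: a ray, as slopes to the right and down, at radius r is drawn at 1 + k1 r^2 times it, then the intrinsics apply), "R" (3x3) and "t" (3): a world point X has camera coordinates R X + t. Camera axes: x right, y down, z forward; pixel columns grow to the right and rows downward; lengths in mm; the calibration is good to about 2 mm. A picture is of the moment at which its call begins. There is no depth.
- job_done(): hands the job in; it is judged then, once.
Trained networks look in the newest picture that a camera, given by its name, has taken for a name from the list of things; names that differ only in an ending like _2 or _b are one class to them, and where a whole thing is asked for, a point or a joint stands for the part that bears it (a point fixed in the world has none). Each returns a list of dicts, best first, with "conf" (0 to 1); they miss things now and then, are a little off and sometimes report something else, mostly with a low value. They report only what shows in the picture. A call takes as long as a camera call. They do not tell look-alikes from the thing itself.
- look_for(query, camera): "xy" ([column, row] in pixels, amid what is visible of it).
The state is a dict: "t": time; "joints": joint angles; "qvel": joint speeds; "tau": joint torques, N m; "eef_pos": TCP position; "tcp_rot": TCP orientation; "ft_force": force on the tool from outside, world axes, zero at the start; "moment": the same for the moment, N m; "opening": opening from 0.0 (shut) to 1.0 (fully open); "grip_force": force on a finger pad.
Only numpy, scipy, OpenCV 4.12 (cv2) and the standard library are available. Lean on these libraries where they do the work, as an engineer would, in place of code of your own. Each camera call takes 0.05 s, during which the arm holds its last target. There are 200 camera calls.

## Task

The low wooden display riser slopes, so the wheeled toys would roll off it. Lay the spirit level lengthwise along the middle of the riser, then turn the wing knob of the levelling foot until the bubble sits centred between the two lines of the vial while the level is being pressed down firmly (not hard) enough to seat the riser's springy foot. Finish while still pressing the level down on the riser with the fingertips, the bubble centred; leave the toys and the other things alone.

Things in the scene. Friction and masses are not known exactly. Their poses are not given: they have to be found in the camera images.
- level: Aluminium bar spirit level, black ends, 28 (x) by 160 (y) by 36 mm high, about 250 g, upright on the table at the start. Origin: centre of its underside, z up. Within 32 mm of the middle the top is cut to 20 mm height and holds the green vial (14 mm thick, along y, top at 34 mm). The flat top ends beyond 32 mm are good to press on, e.g. an open fingertip each side. Either way round will do.
- vial_mid (a point): Middle of the vial, 36 mm above the level's underside; axes as the level.
- bubble (a joint): Place of the white bubble's middle along the level's own y, in m: 0 is centred, range -0.020 to 0.020. The 12 mm long bubble moves to the higher end, 0.8 mm for each 0.001 rad of tilt, settling within 1 s. Two black lines lie 9 mm each side of the middle, so it has about 2.5 mm of play between them.
- riser_spot (a point): Where the level's middle should go: on the riser's top, 30 mm from the board's middle towards its fixed feet (+y). Riser: wooden board 150 (x) by 360 (y) by 14 mm, top about 56 mm above the table; y runs along its length away from the knob, z up. It tips slightly about a line along x, 135 mm from here on the +y side, over its two fixed feet.
- riser: The riser's board; origin on that tipping line, at the board's underside, mid-width; y along the board away from the knob, z up. The top surface is 14 mm above it, and the board tips up to about 0.02 rad either way.
- foot_squeeze (a joint): How far the levelling foot's springy rubber is squeezed, as the board's angle in rad: 0 standing free (the level's weight alone does not squeeze it), 0.010 fully seated, the knob end then 0.010 rad lower. About 4 N pressed on the level at the spot seats it (7 N nearer the fixed feet); it springs back. The bubble counts while seated; at the start the seated knob end is too low.
- knob_grip (a point): Middle of the levelling foot's black upright wing, 12 mm thick (x), 46 mm long (y), 26 mm high; this point is 23 mm above the board's top, 175 mm from riser_spot towards -y. Its frame turns with the knob; at the start the wing lies along the riser's length. Below the wing, up to 9 mm above the board, is a round flange 34 mm across.
- foot_knob (a joint): Turn of the knob in rad, 0 at the start, growing clockwise seen from above, range -0.4 to 2.2. Clockwise lifts the knob end of the board: 0.014 rad of tilt per rad of turn. It needs about 0.12 N m and stays where it is left. The turn needed lies between 0.3 and 1.5 rad clockwise.
- van: White die-cast toy van, 110 by 46 by 63 mm, bystander.
- mixer: Orange plastic toy cement mixer lorry, 150 by 60 by 105 mm, bystander.
- forklift: Steel toy forklift, 120 by 45 by 95 mm, bystander.
- jar: Glass jar with white clip-on lid, 84 mm diameter, 112 mm high, bystander.
- tape: Grey tape measure lying flat, about 70 by 64 by 30 mm, bystander.
- cone: Small grey toy traffic cone, 50 mm square base, 62 mm high, bystander.
There are look-alikes about, which are no part of the job. What is meant by the level is not purple, and is the smaller of those in its own colour.

How it is judged:
By the outcome, as a careful person would: the job done as asked, in the order asked, and still so for the second after the job is handed in, while the arm keeps its last pose, push and grip.
It also fails if it takes over 72 s, if anything falls off the work surface, if the arm or the gripper's body presses on something with over 40 N, if the wrist force passes 120 N, or if a joint passes its speed limit or range.

## Working session

There is one attempt and no reset: what is moved stays moved. The work goes in short steps, Python scripts to look and compute and a tool call to move; the robot and the scene stay as the last step left them, time stands still between calls to the robot, and variables do not carry over. Pictures are saved under pics/ and viewed, at most 10 in all, crops included, and the job is handed in when it is done.

Besides the shell and the picture viewer there is one more tool, called after ">>>" as a command line: name --argument value ..., lists and objects as JSON in quotes. jog_arm: Moves the arm, as the interface text tells. Its arguments: {"type":"object","properties":{"targets":{"type":"array","items":{"type":"object","properties":{"turn":{"type":"array","items":{"type":"number"}},"slide":{"type":"array","items":{"type":"number"}},"claw":{"type":"number"}}}}},"required":["targets"]}

```bash
mkdir -p pics
cat > h.py <<'E'
from cell import *
import numpy as np, cv2
def cam(n):
    return read_camera(n)
def ray(c,uv):
    k=c["mtx"];d=np.array([c["k1"],0,0,0],float)
    p=cv2.undistortPoints(np.array([[uv]],float),np.array(k,float),d)[0,0]
    R=np.array(c["R"]);t=np.array(c["t"])
    return -R.T@t, R.T@np.array([p[0],p[1],1])
def atz(c,uv,z):
    o,d=ray(c,uv); return o+d*(z-o[2])/d[2]
def proj(c,X):
    R=np.array(c["R"],float);t=np.array(c["t"],float)
    return cv2.projectPoints(np.array(X,float).reshape(-1,1,3),cv2.Rodrigues(R)[0],t,np.array(c["mtx"],float),np.array([c["k1"],0,0,0],float))[0][:,0]
E
python3 - <<'E'
from h import *
import pickle
for n in("scene","side"):
    c=cam(n); cv2.imwrite(f"pics/{n}1.png",c["frame"]); 
    print(n, -np.array(c["R"]).T@np.array(c["t"]))
    for q in("level","vial_mid","riser","knob_grip","foot_knob","bubble"):
        for d in look_for(q,n): 
            print(q,np.round(d["xy"]),round(d["conf"],2),np.round(atz(c,d["xy"],36 if q in("level","vial_mid","bubble") else 75)))
print(state())
E
```

```text
scene [1314.14192654  137.53651774  595.81422435]
level [295. 196.] 0.98 [452. -76.  36.]
level [377. 187.] 0.92 [383. 129.  36.]
level [237. 157.] 0.59 [ 260. -293.   36.]
level [326. 233.] 0.35 [596.  25.  36.]
vial_mid [295. 198.] 0.8 [461. -75.  36.]
vial_mid [375. 184.] 0.67 [371. 123.  36.]
vial_mid [237. 158.] 0.58 [ 266. -291.   36.]
vial_mid [326. 231.] 0.53 [589.  22.  36.]
riser [325. 234.] 0.77 [648.  30.  75.]
knob_grip [260. 223.] 0.65 [ 627. -114.   75.]
foot_knob [258. 222.] 0.82 [ 623. -120.   75.]
side [  140.44419055 -1076.17733937   876.6814479 ]
level [246. 318.] 0.92 [ 220. -334.   36.]
level [301. 240.] 0.59 [ 426. -109.   36.]
level [251. 208.] 0.57 [327.  91.  36.]
level [327. 293.] 0.53 [ 426. -324.   36.]
vial_mid [253. 208.] 0.91 [333.  94.  36.]
vial_mid [301. 243.] 0.69 [ 423. -118.   36.]
vial_mid [248. 318.] 0.68 [ 224. -335.   36.]
riser [345. 202.] 0.9 [594. -25.  75.]
foot_knob [369. 220.] 0.5 [ 623. -133.   75.]
foot_knob [313. 144.] 0.38 [621. 357.  75.]
bubble [344. 201.] 0.75 [614.  30.  36.]
{'t': 0.7, 'joints': array([ 1.02038787e+00,  4.90862863e-01,  1.55891038e+00, -3.40725092e-05,
        1.09168526e+00, -1.05614612e-01]), 'qvel': array([ 0.00220887, -0.00075657, -0.00085103,  0.00060103,  0.00048448,
        0.00019813]), 'tau': array([-2.14093943e-04, -6.12345457e+01, -2.58394879e+01,  6.91783824e-02,
        4.45853372e-02, -2.51737976e-05]), 'eef_pos': array([268.92280871, 564.20203113, 214.68044499]), 'tcp_rot': array([3.14146244e+00, 4.42113183e-05, 2.69681451e+00]), 'ft_force': array([ 0.07390944, -0.02026823, -0.83043669]), 'moment': array([ 0.03937463,  0.01240172, -0.04015455]), 'grip_force': 0.0, 'opening': 1.004057958359344}
```

View pics/scene1.png

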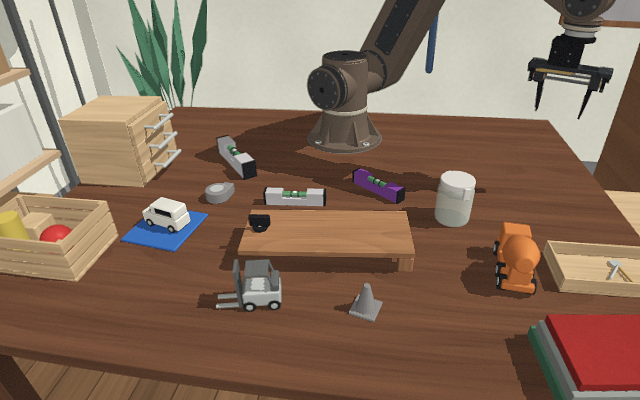

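View pics/side1.png

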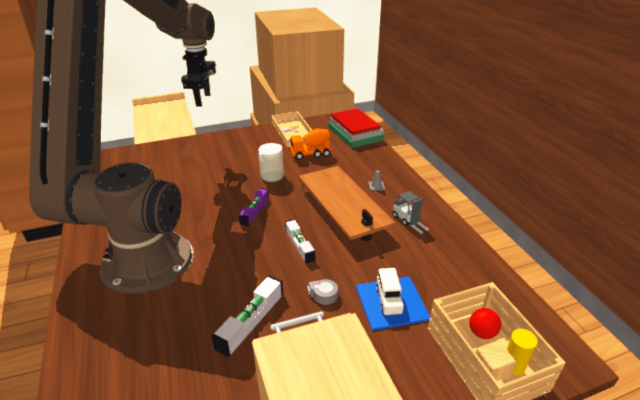

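The scene shows the small aluminium level near scene (295,196), the larger one at (237,157), the purple one at (377,187), and the riser's knob at (260,223). I'll move above the work area so the wrist camera can see it.

>>> jog_arm --targets '[{"turn": [0, 0, -6], "slide": [10, -40, 45], "claw": 100}, {"turn": [0, 0, -6], "slide": [15, -45, 40], "claw": 100}, {"turn": [0, 0, -6], "slide": [22, -55, 17], "claw": 100}, {"turn": [0, 0, -6], "slide": [22, -55, 17], "claw": 100}, {"turn": [0, 0, -6], "slide": [22, -55, 17], "claw": 100}]'

```text
t: 1.32
eef_pos: [360.2, 312.4, 351.4]
tcp_rot: [3.141, 0.0, 2.17]
ft_force: [0.8, 1.0, 0.2]
opening: 0.995
grip_force: 0.0
```

>>> jog_arm --targets '[{"turn": [0, 0, -6], "slide": [24, -55, 10], "claw": 100}, {"turn": [0, 0, -6], "slide": [24, -55, 10], "claw": 100}, {"turn": [0, 0, -6], "slide": [24, -55, 10], "claw": 100}, {"turn": [0, 0, -6], "slide": [24, -55, 10], "claw": 100}, {"turn": [0, 0, -6], "slide": [24, -55, 10], "claw": 100}]'

```text
t: 1.95
eef_pos: [480.3, 37.3, 401.3]
tcp_rot: [3.141, 0.0, 1.646]
ft_force: [1.4, 1.5, 0.3]
opening: 1.0
grip_force: 0.0
```

>>> jog_arm --targets '[{"turn": [0, 0, -4.5], "slide": [15, -55, 0], "claw": 100}, {"turn": [0, 0, 0], "slide": [10, -40, 0], "claw": 100}, {"turn": [0, 0, 0], "slide": [0, 0, 0], "claw": 100}]'

```text
t: 2.33
eef_pos: [505.2, -58.0, 400.2]
tcp_rot: [-3.141, 0.0, 1.568]
ft_force: [-0.3, 0.8, 1.5]
opening: 1.001
grip_force: 0.0
```

Run:
```python
from h import *
c=cam("wrist"); cv2.imwrite("pics/w1.png",c["frame"]); 
print(-np.array(c["R"]).T@np.array(c["t"]),c["R"][2])
for q in("level","vial_mid","riser","knob_grip","foot_knob","bubble"):
    for d in look_for(q,"wrist"): 
        print(q,np.round(d["xy"]),round(d["conf"],2),np.round(atz(c,d["xy"],36 if q in("level","vial_mid","bubble") else 79)))
s=state();print(s["eef_pos"],s["tcp_rot"],s["t"])
```

```text
[505.36279266  24.69301481 570.18856068] [-7.92418928e-04 -2.93002474e-01 -9.56111354e-01]
level [214.  39.] 0.84 [344. 114.  36.]
level [278. 165.] 0.69 [431. -77.  36.]
level [189. 271.] 0.64 [ 261. -272.   36.]
vial_mid [271. 164.] 0.88 [421. -75.  36.]
vial_mid [214.  44.] 0.8 [343. 107.  36.]
vial_mid [184. 272.] 0.79 [ 251. -275.   36.]
riser [387. 102.] 0.67 [598.  23.  79.]
knob_grip [396. 197.] 0.62 [ 619. -120.   79.]
foot_knob [283. 276.] 0.72 [ 438. -258.   79.]
foot_knob [396. 196.] 0.63 [ 619. -117.   79.]
[504.76116375 -54.86686069 400.90858327] [3.14109574e+00 6.71055891e-05 1.57246609e+00] 2.675
```

Run:
```python
import cv2
f=cv2.imread("pics/w1.png")
cv2.imwrite("pics/w1c.png",cv2.resize(f[0:270,220:500],None,fx=2.2,fy=2.2,interpolation=cv2.INTER_CUBIC))
```

```text
(no output)
```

View pics/w1c.png

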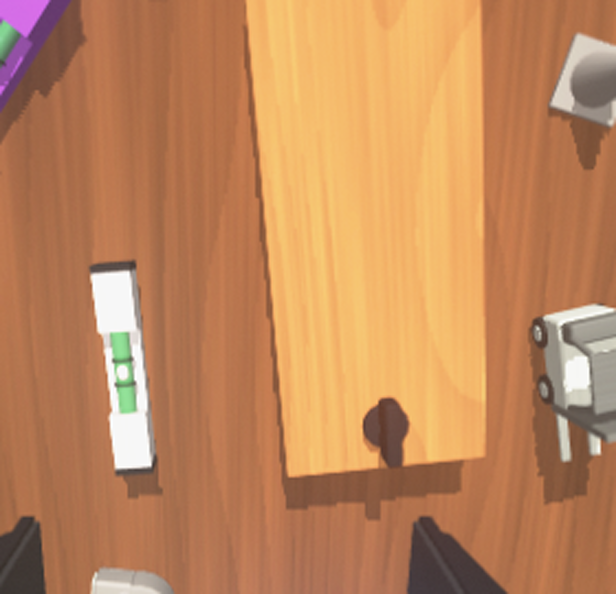

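The crop shows the level with top corners at about (91,264), (134,262), (155,468) and (116,471). The board's near edge runs from (287,477) to (486,458), and the knob wing is near (392,428).

Run:
```python
from h import *
c=cam("wrist")
P=lambda u,v,z: np.round(atz(c,(220+u/2.2,v/2.2),z),1)
for p in((91,264),(134,262),(155,468),(116,471)): print("lev",P(*p,36),P(*p,0))
for p in((287,477),(486,458),(246,0),(481,0)): print("brd",P(*p,54))
for p in((386,402),(394,464)): print("wing",P(*p,90))
c=cam("scene");
f=c["frame"]
for q,z in(("level",28),("vial_mid",30)):
    for d in look_for(q,"scene")[:2]: print(q,np.round(atz(c,d["xy"],z)))
a=cv2.resize(f[175:280,225:425],None,fx=4,fy=4,interpolation=cv2.INTER_CUBIC);cv2.imwrite("pics/s1c.png",a)
```

```text
lev [408.   -1.7  36. ] [401.5  -3.7   0. ]
lev [ 4.39e+02 -3.00e-01  3.60e+01] [434.7  -2.2   0. ]
lev [ 450.2 -157.1   36. ] [ 446.6 -169.5    0. ]
lev [ 419.6 -159.7   36. ] [ 413.9 -172.3    0. ]
brd [ 552.1 -157.8   54. ]
brd [ 702.2 -142.3   54. ]
brd [517.5 163.6  54. ]
brd [667.4 165.   54. ]
wing [615.1 -90.2  90. ]
wing [ 623.8 -135.    90. ]
level [444. -76.  28.]
level [378. 127.  28.]
vial_mid [ 252. -292.   30.]
vial_mid [359. 117.  30.]
```

View pics/s1c.png

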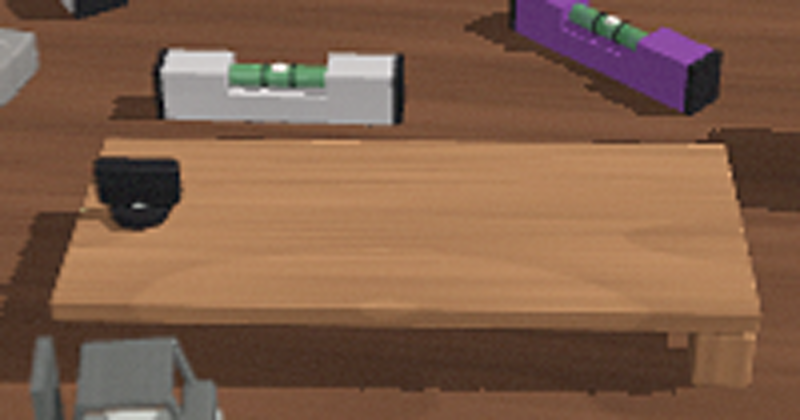

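Run:
```python
from h import *
c=cam("scene")
for n,z,L in(("brd",56,((105,140),(725,143),(757,312),(53,303))),("wingtop",91,((96,158),(180,158))),("levtop",36,((163,50),(402,54))),("levbot",0,((162,122),(402,124)))):
    for u,v in L: print(n,np.round(atz(c,(225+u/4,175+v/4),z),1))
```

```text
brd [ 555.4 -157.4   56. ]
brd [515.8 199.   56. ]
brd [664.  212.2  56. ]
brd [ 701.3 -140.7   56. ]
wingtop [ 621.8 -138.1   91. ]
wingtop [616.3 -93.   91. ]
levtop [ 421.  -161.1   36. ]
levtop [407.9  -4.3  36. ]
levbot [ 452.  -156.9    0. ]
levbot [435.7  -0.9   0. ]
```

The scene crop agrees with the wrist view: board middle about (609,28.5), yaw 6.2°, level centre about (429,-80.5), yaw 5°. Next is the descent to grasp the level.

>>> jog_arm --targets '[{"turn": [0, 0, 1.2], "slide": [-19, -6, -58], "claw": 100}, {"turn": [0, 0, 1.2], "slide": [-19, -6, -58], "claw": 100}, {"turn": [0, 0, 1.2], "slide": [-19, -6, -58], "claw": 100}, {"turn": [0, 0, 1.2], "slide": [-19, -7, -58], "claw": 100}, {"turn": [0, 0, 0], "slide": [0, 0, -50], "claw": 100}]'

```text
t: 3.55
eef_pos: [427.8, -80.9, 117.3]
tcp_rot: [3.142, 0.0, 1.654]
ft_force: [0.9, 0.0, -0.4]
opening: 1.001
grip_force: 0.0
```

>>> jog_arm --targets '[{"turn": [0, 0, 0], "slide": [0, 0, -45], "claw": 100}, {"turn": [0, 0, 0], "slide": [0, 0, -35], "claw": 100}, {"turn": [0, 0, 0], "slide": [0, 0, -23], "claw": 100}, {"turn": [0, 0, 0], "slide": [0, 0, -10], "claw": 100}, {"turn": [0, 0, 0], "slide": [0, 0, 0], "claw": 100}]'

```text
t: 4.18
eef_pos: [428.9, -80.8, 5.6]
tcp_rot: [-3.141, -0.0, 1.655]
ft_force: [0.3, 0.1, -0.3]
opening: 1.0
grip_force: 0.0
```

Run:
```python
from h import *
c=cam("side"); cv2.imwrite("pics/sd2.png",cv2.resize(c["frame"][150:330,200:440],None,fx=3,fy=3,interpolation=cv2.INTER_CUBIC))
s=state();print(s["eef_pos"],s["tcp_rot"],s["ft_force"])
```

```text
[429.16134065 -80.83899665   6.06198301] [3.14115907e+00 1.64885846e-04 1.65493424e+00] [-0.79354177 -0.4208067  -0.18472074]
```

View pics/sd2.png

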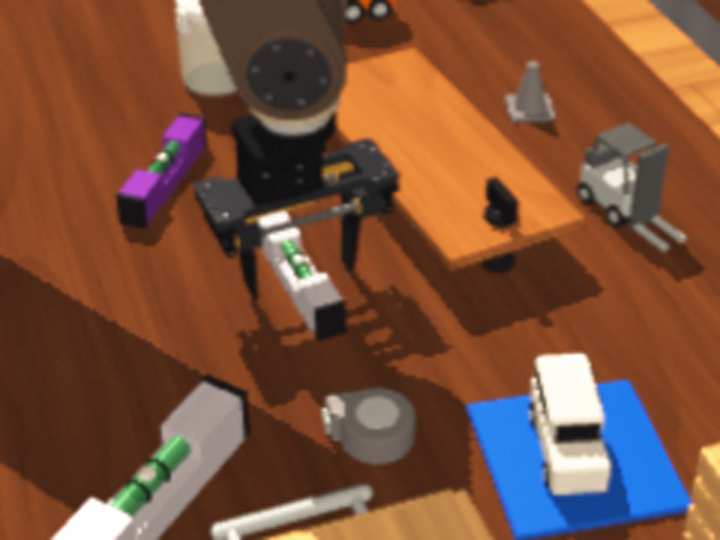

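The fingers straddle the level's middle, at crop (250,280) and (350,250) with the vial at (298,262). I'll close and lift.

>>> jog_arm --targets '[{"turn": [0, 0, 0], "slide": [0, 0, 0], "claw": 20}, {"turn": [0, 0, 0], "slide": [0, 0, 0], "claw": 15}, {"turn": [0, 0, 0], "slide": [0, 0, 0], "claw": 15}, {"turn": [0, 0, 0], "slide": [0, 0, 0], "claw": 15}, {"turn": [0, 0, 0], "slide": [0, 0, 0], "claw": 15}]'

```text
t: 4.85
eef_pos: [428.9, -80.8, 5.7]
tcp_rot: [3.141, 0.0, 1.655]
ft_force: [-0.5, -0.7, 0.4]
opening: 0.533
grip_force: 0.0
```

>>> jog_arm --targets '[{"turn": [0, 0, 0], "slide": [0, 0, 0], "claw": 15}, {"turn": [0, 0, 0], "slide": [0, 0, 20], "claw": 15}, {"turn": [0, 0, 0], "slide": [0, 0, 40], "claw": 15}, {"turn": [0, 0, 0], "slide": [0, 0, 50], "claw": 15}, {"turn": [0, 0, 0], "slide": [0, 0, 30], "claw": 15}]'

```text
t: 5.48
eef_pos: [429.1, -80.8, 147.7]
tcp_rot: [3.14, 0.001, 1.655]
ft_force: [0.7, -0.5, -0.1]
opening: 0.154
grip_force: 0.0
```

The fingers close more slowly than I allowed and came up empty. I'll check the level before retrying.

>>> jog_arm --targets '[{"turn": [0, 0, 0], "slide": [0, 0, 50], "claw": 60}, {"turn": [0, 0, 0], "slide": [0, 0, 50], "claw": 60}, {"turn": [0, 0, 0], "slide": [0, 0, 50], "claw": 60}, {"turn": [0, 0, 0], "slide": [0, 0, 0], "claw": 60}, {"turn": [0, 0, 0], "slide": [0, 0, 0], "claw": 60}]'

```text
t: 6.1
eef_pos: [428.5, -80.6, 294.9]
tcp_rot: [-3.141, -0.0, 1.655]
ft_force: [0.4, 0.0, -1.2]
opening: 0.585
grip_force: 0.0
```

Run:
```python
from h import *
c=cam("wrist"); f=c["frame"]
for q in("level","vial_mid"):
    for d in look_for(q,"wrist")[:3]: print(q,np.round(d["xy"]),round(d["conf"],2),np.round(atz(c,d["xy"],36)))
p=proj(c,[[429,-80.5,36]])[0]; print(p)
x0,y0=int(p[0])-130,max(0,int(p[1])-100); print(x0,y0)
cv2.imwrite("pics/w2.png",cv2.resize(f[y0:y0+200,x0:x0+260],None,fx=3,fy=3,interpolation=cv2.INTER_CUBIC))
print(state()["opening"])
```

```text
level [232. 264.] 0.84 [ 309. -235.   36.]
level [238.  22.] 0.7 [314.  83.  36.]
level [321. 163.] 0.59 [426. -77.  36.]
vial_mid [321. 165.] 0.98 [426. -79.  36.]
vial_mid [241.  21.] 0.92 [318.  84.  36.]
vial_mid [228. 266.] 0.56 [ 304. -239.   36.]
[322.99990742 165.89999967]
192 65
0.6028357993961749
```

View pics/w2.png

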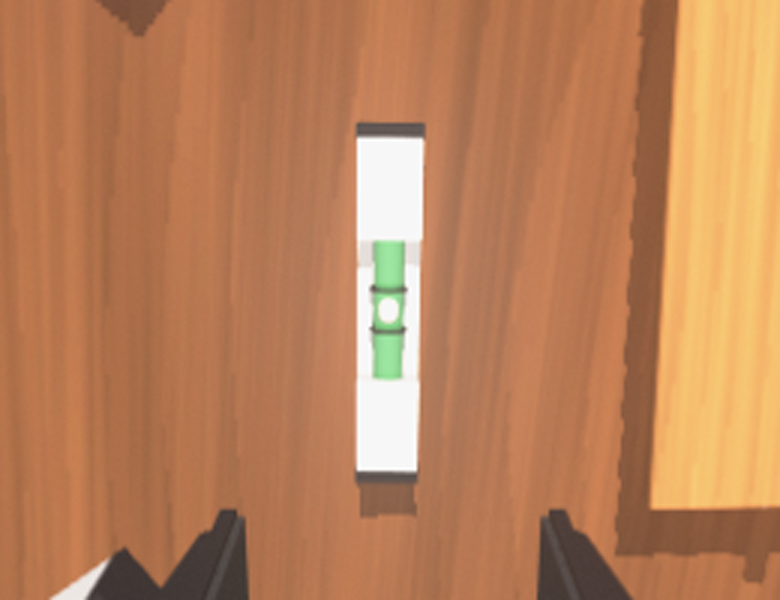

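The level still stands upright and unmoved, in line with the fingers (vial at crop (388,310)). I'll go down again and wait for the grip.

>>> jog_arm --targets '[{"turn": [0, 0, 0], "slide": [-1, -1, -60], "claw": 60}, {"turn": [0, 0, 0], "slide": [0, 0, -62], "claw": 60}, {"turn": [0, 0, 0], "slide": [0, 0, -62], "claw": 60}, {"turn": [0, 0, 0], "slide": [0, 0, -56], "claw": 60}, {"turn": [0, 0, 0], "slide": [0, 0, -35], "claw": 60}]'

```text
t: 6.88
eef_pos: [426.6, -81.4, 17.7]
tcp_rot: [-3.138, -0.002, 1.655]
ft_force: [-0.2, 0.4, -0.0]
opening: 0.601
grip_force: 0.0
```

>>> jog_arm --targets '[{"turn": [0, 0, 0], "slide": [0, 0, -15], "claw": 60}, {"turn": [0, 0, 0], "slide": [0, 0, 0], "claw": 10}, {"turn": [0, 0, 0], "slide": [0, 0, 0], "claw": 10}, {"turn": [0, 0, 0], "slide": [0, 0, 0], "claw": 10}, {"turn": [0, 0, 0], "slide": [0, 0, 0], "claw": 10}]'

```text
t: 7.5
eef_pos: [428.0, -81.8, 6.3]
tcp_rot: [3.141, 0.0, 1.655]
ft_force: [-1.5, -0.6, 6.1]
opening: 0.293
grip_force: 30.0
```

>>> jog_arm --targets '[{"turn": [0, 0, 0], "slide": [0, 0, 0], "claw": 10}, {"turn": [0, 0, 0], "slide": [0, 0, 0], "claw": 10}, {"turn": [0, 0, 0], "slide": [0, 0, 0], "claw": 10}]'

```text
t: 7.88
eef_pos: [428.1, -81.8, 6.3]
tcp_rot: [3.141, 0.0, 1.655]
ft_force: [-1.7, -0.6, 7.4]
opening: 0.29
grip_force: 30.0
```

>>> jog_arm --targets '[{"turn": [0, 0, 0], "slide": [0, 0, 30], "claw": 10}, {"turn": [0, 0, 0], "slide": [0, 0, 50], "claw": 10}, {"turn": [0, 0, 0], "slide": [0, 0, 50], "claw": 10}, {"turn": [0, 0, 0.7], "slide": [25, 20, 5], "claw": 10}, {"turn": [0, 0, 0.7], "slide": [40, 30, 0], "claw": 10}]'

```text
t: 8.5
eef_pos: [493.4, -31.7, 142.2]
tcp_rot: [3.139, 0.001, 1.678]
ft_force: [1.0, -0.3, -2.3]
opening: 0.294
grip_force: 30.0
```

>>> jog_arm --targets '[{"turn": [0, 0, 0], "slide": [40, 30, 0], "claw": 10}, {"turn": [0, 0, 0], "slide": [40, 30, 0], "claw": 10}, {"turn": [0, 0, 0], "slide": [33, 30, 0], "claw": 10}, {"turn": [0, 0, 0], "slide": [0, 0, -20], "claw": 10}, {"turn": [0, 0, 0], "slide": [0, 0, -10], "claw": 10}]'

```text
t: 9.12
eef_pos: [605.2, 58.5, 109.5]
tcp_rot: [-3.14, -0.0, 1.68]
ft_force: [0.1, -0.5, -2.4]
opening: 0.293
grip_force: 30.0
```

Run:
```python
from h import *
print(state()["eef_pos"],state()["ft_force"],state()["opening"])
for n in("scene","side"):
  c=cam(n)
  for q,z in(("level",100),("vial_mid",140)):
    for d in look_for(q,n): print(n,q,np.round(d["xy"]),round(d["conf"],2),np.round(atz(c,d["xy"],z)))
  if n=="scene": cv2.imwrite("pics/s3.png",cv2.resize(c["frame"][130:290,210:450],None,fx=3,fy=3,interpolation=cv2.INTER_CUBIC))
```

```text
[605.15549505  58.54877544 109.49092109] [ 0.10005118 -0.49188389 -2.44449351] 0.29330714500837424
scene level [238. 157.] 0.9 [ 377. -243.  100.]
scene level [334. 206.] 0.75 [579.  39. 100.]
scene level [382. 186.] 0.57 [485. 140. 100.]
scene vial_mid [333. 208.] 0.95 [648.  47. 140.]
scene vial_mid [379. 190.] 0.83 [568. 134. 140.]
scene vial_mid [367. 307.] 0.69 [894. 129. 140.]
scene vial_mid [237. 155.] 0.63 [ 446. -217.  140.]
side level [245. 320.] 0.8 [ 210. -395.  100.]
side level [344. 176.] 0.74 [628.  72. 100.]
side level [253. 207.] 0.59 [320.   7. 100.]
side vial_mid [344. 178.] 0.88 [602.   7. 140.]
side vial_mid [254. 208.] 0.6 [313. -56. 140.]
```

View pics/s3.png

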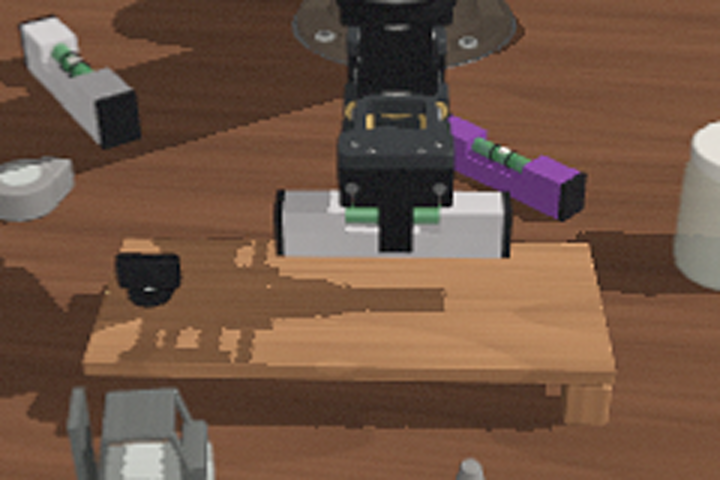

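The level is held upright, parallel to the board and centred on the fingers at crop (396,220). I'll lower it.

>>> jog_arm --targets '[{"turn": [0, 0, 0], "slide": [0, 0, -20], "claw": 10}, {"turn": [0, 0, 0], "slide": [0, 0, -15], "claw": 10}, {"turn": [0, 0, 0], "slide": [0, 0, -7], "claw": 10}, {"turn": [0, 0, 0], "slide": [0, 0, -2], "claw": 10}, {"turn": [0, 0, 0], "slide": [0, 0, 0], "claw": 10}]'

```text
t: 10.05
eef_pos: [606.1, 58.2, 66.9]
tcp_rot: [3.141, 0.0, 1.679]
ft_force: [0.2, -0.0, -3.9]
opening: 0.291
grip_force: 30.0
```

>>> jog_arm --targets '[{"turn": [0, 0, 0], "slide": [0, 0, -1], "claw": 10}, {"turn": [0, 0, 0], "slide": [0, 0, 0], "claw": 10}]'

```text
t: 10.3
eef_pos: [606.0, 58.2, 65.9]
tcp_rot: [3.141, 0.0, 1.679]
ft_force: [-0.6, 0.6, -3.3]
opening: 0.292
grip_force: 30.0
```

>>> jog_arm --targets '[{"turn": [0, 0, 0], "slide": [0, 0, -1], "claw": 10}, {"turn": [0, 0, 0], "slide": [0, 0, 0], "claw": 10}]'

```text
t: 10.55
eef_pos: [605.9, 58.2, 64.7]
tcp_rot: [3.142, 0.0, 1.679]
ft_force: [0.5, -0.9, -3.2]
opening: 0.293
grip_force: 30.0
```

>>> jog_arm --targets '[{"turn": [0, 0, 0], "slide": [0, 0, -1], "claw": 10}, {"turn": [0, 0, 0], "slide": [0, 0, 0], "claw": 10}]'

```text
t: 10.8
eef_pos: [605.9, 58.2, 63.6]
tcp_rot: [-3.142, -0.0, 1.679]
ft_force: [-0.2, -0.2, -3.7]
opening: 0.291
grip_force: 30.0
```

>>> jog_arm --targets '[{"turn": [0, 0, 0], "slide": [0, 0, -1], "claw": 10}, {"turn": [0, 0, 0], "slide": [0, 0, 0], "claw": 10}]'

```text
t: 11.05
eef_pos: [605.9, 58.2, 62.6]
tcp_rot: [3.141, 0.0, 1.679]
ft_force: [-1.1, -0.4, -1.6]
opening: 0.292
grip_force: 30.0
```

>>> jog_arm --targets '[{"turn": [0, 0, 0], "slide": [0, 0, -0.7], "claw": 10}, {"turn": [0, 0, 0], "slide": [0, 0, 0], "claw": 10}]'

```text
t: 11.3
eef_pos: [606.0, 58.2, 62.3]
tcp_rot: [3.141, 0.0, 1.679]
ft_force: [-0.6, -0.6, 1.5]
opening: 0.291
grip_force: 30.0
```

>>> jog_arm --targets '[{"turn": [0, 0, 0], "slide": [0, 0, 0], "claw": 60}, {"turn": [0, 0, 0], "slide": [0, 0, 0], "claw": 60}, {"turn": [0, 0, 0], "slide": [0, 0, 0], "claw": 60}, {"turn": [0, 0, 0], "slide": [0, 0, 0], "claw": 60}, {"turn": [0, 0, 0], "slide": [0, 0, 15], "claw": 60}]'

```text
t: 11.92
eef_pos: [605.4, 58.2, 76.6]
tcp_rot: [-3.14, -0.0, 1.679]
ft_force: [0.8, -0.1, 0.4]
opening: 0.595
grip_force: 0.0
```

>>> jog_arm --targets '[{"turn": [0, 0, 0], "slide": [0, 0, 35], "claw": 60}, {"turn": [0, 0, 0], "slide": [0, 0, 45], "claw": 60}, {"turn": [0, 0, 0], "slide": [3, -25, 25], "claw": 60}, {"turn": [0, 0, 0], "slide": [4, -35, 5], "claw": 60}, {"turn": [0, 0, 0], "slide": [0, 0, 0], "claw": 60}]'

```text
t: 12.55
eef_pos: [613.3, -3.5, 188.6]
tcp_rot: [3.139, 0.001, 1.677]
ft_force: [-0.6, 0.8, -0.2]
opening: 0.599
grip_force: 0.0
```

>>> jog_arm --targets '[{"turn": [0, 0, 0], "slide": [0, 0, 0], "claw": 60}, {"turn": [0, 0, 0], "slide": [0, 0, 0], "claw": 60}, {"turn": [0, 0, 0], "slide": [0, 0, 0], "claw": 60}]'

```text
t: 12.92
eef_pos: [612.8, -1.1, 186.8]
tcp_rot: [-3.141, -0.0, 1.68]
ft_force: [0.1, -0.3, 0.0]
opening: 0.601
grip_force: 0.0
```

Run:
```python
from h import *
s=state();print(s["eef_pos"],s["ft_force"],s["tcp_rot"])
c=cam("wrist"); f=c["frame"]
for q,z in(("vial_mid",92),("bubble",92),("knob_grip",79),("foot_knob",79)):
    for d in look_for(q,"wrist")[:2]: print(q,np.round(d["xy"],1),round(d["conf"],2),np.round(atz(c,d["xy"],z)))
p=proj(c,[[606,58,90],[622.5,-115,92]]); print(p)
x0,y0=int(p[0][0])-130,max(0,int(p[0][1])-120)
print(x0,y0);cv2.imwrite("pics/w4full.png",f)
cv2.imwrite("pics/w4.png",cv2.resize(f[y0:y0+300,x0:x0+260],None,fx=2,fy=2,interpolation=cv2.INTER_CUBIC))
```

```text
[612.79375322  -1.10135049 186.80463068] [ 0.05516129 -0.2704023   0.04475369] [-3.14126339e+00 -1.00662251e-04  1.68016122e+00]
vial_mid [43.  48.8] 0.62 [389.  97.  92.]
vial_mid [321.2 123.6] 0.56 [605.  64.  92.]
bubble [324.1 136.6] 0.62 [608.  54.  92.]
bubble [39.1 17.3] 0.45 [389. 119.  92.]
knob_grip [320.2 296.1] 0.87 [ 621. -100.   79.]
foot_knob [319.6 294.5] 0.69 [621. -98.  79.]
[[322.27843318 131.04651962]
 [319.49473006 317.81766863]]
192 11
```

View pics/w4.png

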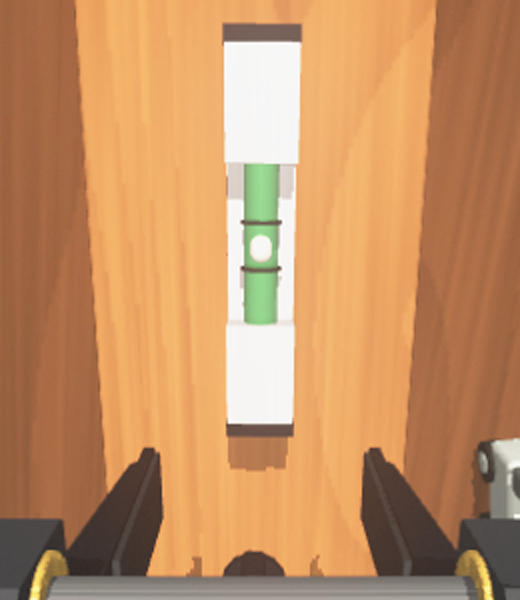

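The vial shows the bubble nearly centred while unseated: bubble at row 247.5, lines at 222 and 268, so about 1 mm towards the knob. Seating lowers the knob end by 0.010 rad, so the knob needs about 0.6 to 0.65 rad clockwise. I'll go to the knob.

>>> jog_arm --targets '[{"turn": [0, 0, 0], "slide": [3, -38, 0], "claw": 40}, {"turn": [0, 0, 0], "slide": [3, -43, 0], "claw": 40}, {"turn": [0, 0, 0], "slide": [4, -33, -20], "claw": 40}, {"turn": [0, 0, 0], "slide": [0, 0, -40], "claw": 40}, {"turn": [0, 0, 0], "slide": [0, 0, -30], "claw": 40}]'

```text
t: 13.8
eef_pos: [622.5, -116.3, 95.5]
tcp_rot: [-3.141, -0.0, 1.678]
ft_force: [0.9, 0.7, -0.3]
opening: 0.402
grip_force: 0.0
```

>>> jog_arm --targets '[{"turn": [0, 0, 0], "slide": [0, 0, -15], "claw": 40}, {"turn": [0, 0, 0], "slide": [0, 0, -10], "claw": 40}, {"turn": [0, 0, 0], "slide": [0, 0, 0], "claw": 40}]'

```text
t: 14.18
eef_pos: [623.0, -115.7, 72.0]
tcp_rot: [3.142, 0.0, 1.679]
ft_force: [-0.3, -0.3, -0.7]
opening: 0.403
grip_force: 0.0
```

Run:
```python
from h import *
s=state();print(s["eef_pos"],s["ft_force"],s["opening"])
a=cam("scene")["frame"][170:270,210:370]; b=cam("side")["frame"][150:250,290:450]
cv2.imwrite("pics/k.png",cv2.resize(np.vstack([a,b]),None,fx=3,fy=3,interpolation=cv2.INTER_CUBIC))
```

```text
[ 623.02536171 -115.71184837   72.04985448] [-0.33879736 -0.31130333 -0.72508557] 0.40336145429820774
```

View pics/k.png

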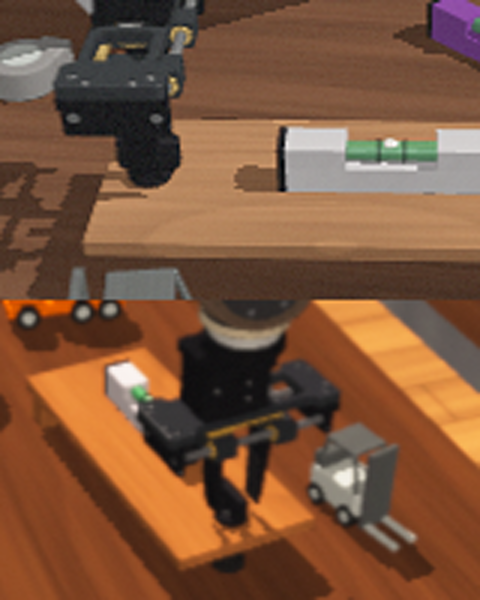

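Both fingers stand over the wing on either side (side-view crop, about (225,490) and (258,480)). I'll close on it.

>>> jog_arm --targets '[{"turn": [0, 0, 0], "slide": [0, 0, 0], "claw": 5}, {"turn": [0, 0, 0], "slide": [0, 0, 0], "claw": 5}, {"turn": [0, 0, 0], "slide": [0, 0, 0], "claw": 5}, {"turn": [0, 0, 0], "slide": [0, 0, 0], "claw": 5}, {"turn": [0, 0, 0], "slide": [0, 0, 0], "claw": 5}]'

```text
t: 14.9
eef_pos: [621.5, -116.0, 71.6]
tcp_rot: [-3.138, -0.001, 1.679]
ft_force: [-6.5, -3.0, 1.2]
opening: 0.124
grip_force: 30.0
```

Run:
```python
from h import *
s=state();print(s["eef_pos"],s["ft_force"],s["moment"],s["opening"],s["grip_force"])
```

```text
[ 621.45765704 -115.95866117   71.63463024] [-6.5032457  -2.97362172  1.16874984] [-0.48246583  1.213846   -0.06424869] 0.12430847439804753 29.984689950942993
```

>>> jog_arm --targets '[{"turn": [0, 0, 0], "slide": [-2, 0, 0], "claw": 5}, {"turn": [0, 0, -7], "slide": [0, 0, 0.5], "claw": 5}, {"turn": [0, 0, -8], "slide": [0, 0, 0.6], "claw": 5}, {"turn": [0, 0, -8], "slide": [0, 0, 0.6], "claw": 5}, {"turn": [0, 0, 0], "slide": [0, 0, 0], "claw": 5}]'

```text
t: 15.52
eef_pos: [622.0, -115.9, 74.0]
tcp_rot: [3.139, -0.0, 1.279]
ft_force: [5.9, -0.1, -0.8]
opening: 0.121
grip_force: 30.0
```

>>> jog_arm --targets '[{"turn": [0, 0, -8], "slide": [0, 0, 0.6], "claw": 5}, {"turn": [0, 0, -6], "slide": [0, 0, 0.4], "claw": 5}, {"turn": [0, 0, 0], "slide": [0, 0, 0], "claw": 5}, {"turn": [0, 0, 0], "slide": [0, 0, 0], "claw": 5}]'

```text
t: 16.02
eef_pos: [622.4, -116.0, 75.1]
tcp_rot: [3.138, -0.001, 1.037]
ft_force: [7.5, 0.8, -2.3]
opening: 0.123
grip_force: 30.0
```

Run:
```python
from h import *
s=state();print(s["eef_pos"],s["tcp_rot"],s["ft_force"],s["moment"],s["opening"],s["grip_force"])
c=cam("scene"); a=cv2.resize(c["frame"][170:270,210:370],None,fx=3,fy=3); cv2.imwrite("pics/k2.png",a)
for d in look_for("bubble","scene")+look_for("vial_mid","scene"): print(np.round(d["xy"],1),round(d["conf"],2))
```

```text
[ 622.37130855 -115.98390185   75.133987  ] [ 3.13794629e+00 -1.18855126e-03  1.03710376e+00] [ 7.47905153  0.84833939 -2.34603272] [-0.33083921 -1.32602669 -0.0785139 ] 0.1227874730750164 29.996339678764343
[340.  223.2] 0.32
[513.9 259.4] 0.32
[228.7 150.9] 0.81
[338.7 226.5] 0.77
[455.  197.6] 0.72
[374.8 186.5] 0.66
```

The knob has turned 0.64 rad with the grip holding. I'll release, rise, turn and open for pressing.

>>> jog_arm --targets '[{"turn": [0, 0, 0], "slide": [0, 0, 0], "claw": 40}, {"turn": [0, 0, 0], "slide": [0, 0, 0], "claw": 40}, {"turn": [0, 0, 0], "slide": [0, 0, 0], "claw": 40}, {"turn": [0, 0, 0], "slide": [0, 0, 25], "claw": 40}, {"turn": [0, 0, 0], "slide": [0, 0, 50], "claw": 60}]'

```text
t: 16.8
eef_pos: [619.9, -115.6, 148.7]
tcp_rot: [-3.137, 0.001, 1.034]
ft_force: [-0.3, 0.4, 0.3]
opening: 0.454
grip_force: 0.0
```

>>> jog_arm --targets '[{"turn": [0, 0, -9], "slide": [0, 10, 25], "claw": 100}, {"turn": [0, 0, -9], "slide": [-2, 30, 5], "claw": 100}, {"turn": [0, 0, -9], "slide": [-4, 40, 0], "claw": 100}, {"turn": [0, 0, -9], "slide": [-4, 40, 0], "claw": 100}, {"turn": [0, 0, -9], "slide": [-4, 40, 0], "claw": 100}]'

```text
t: 17.42
eef_pos: [606.5, 45.4, 179.7]
tcp_rot: [3.142, 0.0, 0.243]
ft_force: [1.4, -0.2, -0.4]
opening: 0.967
grip_force: 0.0
```

>>> jog_arm --targets '[{"turn": [0, 0, -8.2], "slide": [-2, 14, 0], "claw": 100}, {"turn": [0, 0, 0], "slide": [0, 0, 0], "claw": 100}, {"turn": [0, 0, 0], "slide": [0, 0, 0], "claw": 100}]'

```text
t: 17.8
eef_pos: [604.9, 57.6, 179.6]
tcp_rot: [3.141, 0.0, 0.108]
ft_force: [-0.6, -0.1, -0.0]
opening: 1.001
grip_force: 0.0
```

```bash
cat > b.py <<'E'
from h import *
def bub(n,lvl=(606,58.2,90)):
    c=cam(n); p=proj(c,[lvl])[0]; out=[]
    for q in("bubble","vial_mid"):
        for d in look_for(q,n):
            if np.hypot(*(np.array(d["xy"])-p))<40: print(n,q,np.round(d["xy"],1),round(d["conf"],2),np.round(atz(c,d["xy"],lvl[2]),1))
    return c,p
E
python3 - <<'E'
from b import *
s=state();print(s["eef_pos"],s["tcp_rot"],s["ft_force"],s["opening"])
for n in("scene","side","wrist"):
    c,p=bub(n); print(n,p); cv2.imwrite(f"pics/pre_{n}.png",c["frame"])
E
```

```text
[604.9404314   57.59399887 179.6351421 ] [3.14138038e+00 1.55762336e-04 1.08046020e-01] [-0.61841327 -0.11715662 -0.02162458] 1.0006759297009882
scene vial_mid [340.7 225.2] 0.63 [634.7  61.2  90. ]
scene [340.82655445 217.04112357]
side vial_mid [339.4 186.2] 0.72 [600.   38.9  90. ]
side [338.92189949 182.67716498]
wrist bubble [334.2 205.5] 0.5 [605.7  47.5  90. ]
wrist vial_mid [322.  201.1] 0.78 [608.4  57.9  90. ]
wrist [321.38070032 203.79815333]
```

>>> jog_arm --targets '[{"turn": [0, 0, 0], "slide": [1, 1, -40], "claw": 100}, {"turn": [0, 0, 0], "slide": [0, 0, -25], "claw": 100}, {"turn": [0, 0, 0], "slide": [0, 0, -13], "claw": 100}, {"turn": [0, 0, 0], "slide": [0, 0, -4], "claw": 100}, {"turn": [0, 0, 0], "slide": [0, 0, 0], "claw": 100}]'

```text
t: 18.88
eef_pos: [606.2, 59.2, 98.2]
tcp_rot: [3.141, -0.001, 0.105]
ft_force: [0.3, -0.2, -0.4]
opening: 0.998
grip_force: 0.0
```

>>> jog_arm --targets '[{"turn": [0, 0, 0], "slide": [0, 0, -2], "claw": 100}, {"turn": [0, 0, 0], "slide": [0, 0, 0], "claw": 100}]'

```text
t: 19.12
eef_pos: [606.0, 59.2, 96.1]
tcp_rot: [3.141, -0.001, 0.105]
ft_force: [0.2, 1.1, 0.5]
opening: 1.0
grip_force: 0.0
```

>>> jog_arm --targets '[{"turn": [0, 0, 0], "slide": [0, 0, -1.5], "claw": 100}, {"turn": [0, 0, 0], "slide": [0, 0, 0], "claw": 100}]'

```text
t: 19.38
eef_pos: [606.0, 59.2, 94.2]
tcp_rot: [3.141, -0.0, 0.105]
ft_force: [0.1, -0.2, 0.4]
opening: 0.996
grip_force: 0.0
```

>>> jog_arm --targets '[{"turn": [0, 0, 0], "slide": [0, 0, -1], "claw": 100}, {"turn": [0, 0, 0], "slide": [0, 0, 0], "claw": 100}]'

```text
t: 19.62
eef_pos: [606.0, 59.1, 93.2]
tcp_rot: [3.141, -0.0, 0.105]
ft_force: [0.2, -1.2, 1.9]
opening: 0.997
grip_force: 1.0
```

>>> jog_arm --targets '[{"turn": [0, 0, 0], "slide": [0, 0, -1.2], "claw": 100}, {"turn": [0, 0, 0], "slide": [0, 0, 0], "claw": 100}]'

```text
t: 19.88
eef_pos: [606.1, 59.0, 92.3]
tcp_rot: [3.141, -0.001, 0.105]
ft_force: [0.2, -2.3, 5.2]
opening: 0.999
grip_force: 2.6
```

>>> jog_arm --targets '[{"turn": [0, 0, 0], "slide": [0, 0, -0.8], "claw": 100}, {"turn": [0, 0, 0], "slide": [0, 0, 0], "claw": 100}]'

```text
t: 20.12
eef_pos: [606.1, 59.0, 92.2]
tcp_rot: [3.141, -0.001, 0.105]
ft_force: [-3.4, -2.4, 11.8]
opening: 0.999
grip_force: 6.1
```

>>> jog_arm --targets '[{"turn": [0, 0, 0], "slide": [0, 0, -0.5], "claw": 100}, {"turn": [0, 0, 0], "slide": [0, 0, 0], "claw": 100}]'

```text
t: 20.38
eef_pos: [606.1, 59.0, 92.1]
tcp_rot: [3.141, -0.001, 0.105]
ft_force: [-4.9, -3.5, 16.1]
opening: 1.001
grip_force: 8.3
```

>>> jog_arm --targets '[{"turn": [0, 0, 0], "slide": [0, 0, 0.7], "claw": 100}, {"turn": [0, 0, 0], "slide": [0, 0, 0], "claw": 100}, {"turn": [0, 0, 0], "slide": [0, 0, 0], "claw": 100}, {"turn": [0, 0, 0], "slide": [0, 0, 0], "claw": 100}, {"turn": [0, 0, 0], "slide": [0, 0, 0], "claw": 100}]'

```text
t: 21.0
eef_pos: [606.1, 59.0, 92.3]
tcp_rot: [3.141, -0.001, 0.105]
ft_force: [-2.5, -2.2, 9.0]
opening: 0.996
grip_force: 5.2
```

>>> jog_arm --targets '[{"turn": [0, 0, 0], "slide": [0, 0, 0], "claw": 100}, {"turn": [0, 0, 0], "slide": [0, 0, 0], "claw": 100}, {"turn": [0, 0, 0], "slide": [0, 0, 0], "claw": 100}, {"turn": [0, 0, 0], "slide": [0, 0, 0], "claw": 100}, {"turn": [0, 0, 0], "slide": [0, 0, 0], "claw": 100}]'

```text
t: 21.62
eef_pos: [606.1, 59.1, 92.2]
tcp_rot: [3.141, -0.001, 0.105]
ft_force: [-2.7, -2.9, 10.3]
opening: 1.001
grip_force: 5.2
```

Run:
```python
from b import *
print(state()["ft_force"])
v=[]
for n in("scene","wrist"):
    c,p=bub(n); print(n,p); f=c["frame"]
    w=(60,45) if n=="wrist" else (30,22)
    x,y=map(int,p); a=f[max(0,y-w[1]):y+w[1],x-w[0]:x+w[0]]; print(x-w[0],y-w[1])
    v.append(cv2.resize(a,(600,450) if n=="wrist" else (600,440),interpolation=cv2.INTER_CUBIC)[:300 if n=="x" else None])
im=np.vstack([cv2.resize(q,(400,300)) for q in v]); cv2.imwrite("pics/p1.png",im)
```

```text
[-2.7056672  -2.8794356  10.33797882]
scene bubble [316.8 238.1] 0.46 [682.8  19.4  90. ]
scene vial_mid [339.2 225.9] 0.66 [637.5  58.4  90. ]
scene [340.82655445 217.04112357]
310 195
wrist bubble [328.6 251.7] 0.49 [606.3  55.   90. ]
wrist vial_mid [324.8 236.9] 0.92 [615.2  58.1  90. ]
wrist [322.95825503 251.60176373]
262 206
```

View pics/p1.png

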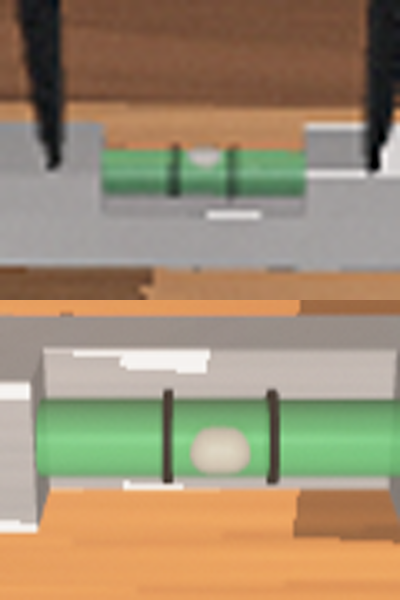

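In both views the bubble is centred between the lines while seated at about 10 N. In the wrist view the lines are at 168 and 273 and the bubble middle is at 220.5. The scene view has lines at 173 and 232 with the bubble at 205. I'm handing it in.

```bash
python3 -c "
from cell import *
print(job_done())"
```

```text
the job is handed in; nothing more can be done
None
```

The level lies along the middle of the riser and the knob was turned about 0.64 rad clockwise. The job was handed in at about 22 s with the bubble centred and the fingertips pressing at about 10 N; no verdict came back.

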